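# Fit the tommy bar and hold the index plunger out

## Task

I want to swing the little indexing table on the bench round to its next hole: put the tommy bar, plain end first, through the cross hole in the table's square driving head so that it sticks well out of the far side, and let go of it. Then pull the sprung index plunger by its knob all the way up to its stop and finish while still holding it up there, so that the pin stays clear of the plate; I will do the turning, so leave the plate at its station. Leave the scriber, the pliers, the little bottle and the pot where they are.

Things in the scene. Friction and masses are not known exactly. Their poses are not given: they have to be found in the camera images.
- tommy_bar: Loose steel lever, 0.1 kg. Round shank 10 mm thick, 140 mm long, its plain end tapering to 6 mm over the last 8 mm; a button head 16 mm thick, 12 mm long (too big for the hole) on the other end. Origin on the axis at mid-shank; x points along the bar to the plain end (x = +70 mm; head at -82 to -70). Starts level in its cradle, axis 37 mm above the bench, plain end roughly to -y.
- bar_tip (a point): Centre of the plain end of the tommy bar.
- bar_cradle: Fixed wooden cradle of the tommy bar. Board 150 (x) by 40 (y) by 10 mm; two cross walls 10 mm thick at x = -62 and +52 mm, 42 mm high, each with an open-topped notch 13 mm wide and 10 mm deep in its middle. The bar lies along x, mid-bar at x = 0, plain end at +70 mm; between the walls 22 mm of air beneath. A like cradle 80 mm or more away holds the scriber. Origin under the board's middle.
- index_base: Fixed grey base of the indexing table: plate 220 by 180 by 16 mm (x -95 to 125, y -90 to 90 mm), origin on the bench under the plate's turning axis, z up. A bracket 36 mm wide (along y), 84 mm high, stands at x = 88 to 116 mm, its 32 mm wide arm (60 to 84 mm up) reaching in to x = 50 mm over the index plate; it carries the plunger at x = 65 mm, y = 0, in a steel sleeve 22 mm across, 86 mm high.
- drive_head: Square steel head, 44 by 44 by 52 mm tall, in the middle of the index plate and turning with it; a spoked brass wheel 56 mm across is clamped on top (all up 72 mm above the origin). Origin under its middle, on the plate's top, 46 mm above the bench; z up, x towards the plunger; the cross hole goes right through along y.
- cross_hole (a point): Centre of the cross hole in the driving head: round, 13 mm across, level, along this point's y axis, open mouths on the head's faces at y = +22 and -22 mm. Its axis is 76 mm above the bench, 30 mm above the index plate. The +y mouth looks to the cradles' side (roughly +y). A bar pushed in stays there when let go, drooping up to 4 degrees.
- index_plate (a joint): Angle of the index plate (steel disc 160 mm across, 10 mm thick, top 46 mm above the bench, 12 holes in a ring of 65 mm radius), rad; 0 at its station at the start. The seated plunger pin locks it with about 0.01 rad of play; with the pin out it turns on a stiff bearing (0.4 N m).
- plunger (a joint): How far the index plunger is drawn up, m: 0 seated in a hole of the plate, 0.014 at its stop; the pin is clear of the hole from 0.009. Moves straight up; a spring pulls it down with 8 N when seated, 14 N at the stop, and it snaps back when let go.
- pull_knob: Black plastic knob on top of the plunger, 30 mm across, 22 mm tall, edges bevelled. Origin at the centre of its underside, 92 mm above the bench when seated; z up. It stands 65 mm from the table's axis along the driving head's +x, above the sleeve and bracket arm; nothing stands beside it.
- knob_mid (a point): Point on the knob's axis, 11 mm above its underside (103 mm above the bench when seated): mid-height of the grip.
- scriber: Bystander: scriber with a knurled brass handle 10 mm thick, 140 mm long and a 35 mm steel needle on its +x end, in the other cradle, needle roughly to +y. Origin mid-handle on the axis.
- pliers: Bystander: black pliers, about 170 mm long, lying flat to the right of the indexing table (towards -y). Origin under the handles' front part.
- drop_bottle: Bystander: white dropper bottle 34 mm across, 98 mm tall with a pointed spout. Origin under its middle.
- flux_pot: Bystander: squat white pot 60 mm across, 55 mm tall. Origin under its middle.
Mind the look-alikes: they are no part of the job. What is meant by the tommy_bar is not blue, and is the smaller of those in its own colour.

How it is judged:
By the outcome, as a careful person would: the job done as asked, in the order asked, and still so for the second after the job is handed in, while the arm keeps its last pose, push and grip.
It also fails if it takes over 58 s, if anything falls off the work surface, if the arm or the gripper's body presses on something with over 40 N, if the wrist force passes 120 N, or if a joint passes its speed limit or range.

## Robot

A 7-joint arm with a two-finger parallel gripper is mounted at the origin on the work surface. World frame = base frame: x ahead of the robot, y to its left, z up, the work surface at z = 0. Lengths are in m, angles in rad, forces in N, time in s.
With the tool pointing down it reaches from about 0.35 to 0.9 m from the base axis. Payload 8.1 kg.
Tool frame: the origin (TCP) lies where the fingers leave the gripper's body, on its centre line; the fingertips stand 66 mm ahead of it and the grasp point (between the pads) lies 47 mm ahead of it; z points along the fingers, y is the line along which they close (so a half turn about z gives the same grasp; the last joint's range is limited). The gripper opens to 92 mm and grips with 3 to 60 N. Pads are 19 mm wide; open, the fingers measure 130 mm over their backs; the gripper's body (75 mm by 190 mm) begins 47 mm behind the grasp point.
Start: joints at [-1.438, 0.434, 0.025, 1.573, -0.012, 1.134, -0.075], TCP at [0.146, 0.608, 0.292] pointing down, gripper open.
Joint ranges: [-2.62, 2.62], [-0.44, 2.09], [-1.27, 1.32], [0.08, 2.57], [-1.32, 4.46], [0.12, 2], [-2.74, 2.74]. Speed limits (rad/s): [2.22, 2.22, 3.01, 3.01, 3.14, 3.14, 3.14].

## Interface

Orientations are given as a rotation vector (axis times angle).
In Python, from cell import arm gives the robot as it stands.
- The arm moves only by the tool send_rows, never from a script. Its argument "motion" is text: rows parted by semicolons, each of 7 numbers parted by spaces: the closure, from 0 (fully open) to 1 (shut), then the shift along the world's x, y, z in m, then the turn, a rotation vector about the world's x, y, z in degrees. A call has 1 to 5 rows; each row shifts and turns the commanded pose from where the row before left it; what a row does not reach is not made up. A row lasts 1/8 s, in which the tool goes at most 62.5 mm and 10.7 degrees, less where a joint would pass 70% of its speed; a pose out of reach is approached as far as the arm can. A call is refused whole if a number of a shift passes 0.0625 or a number of a turn 10.7, either way. A call with a gripper value outside its range is refused whole. The fingers move at their own pace and stop on an object; "force" is the grip in N (left out, the last holds). Time passes only in rows, so rows that do not move let the fingers close. It gives the time, the measured TCP pose, the force, the opening and the grip force at its end, in the units of the state.
- arm.observe(): the state, without advancing time (a new reading comes with each control period).
- arm.get_image(name): name is "side" or "top" or "wrist"; returns (picture, depth): 480x640x3 uint8, blue, green, red; 480x640 float32, m along the optical axis (not along the pixel's ray), 0 where there is no reading.
- arm.camera_model(name): a dict with "fx", "fy", "cx", "cy" (pixels), "view" (4x4, takes a point from world to camera coordinates). Camera axes: x right, y down, z forward; pixel columns grow to the right and rows downward; lengths in m; the calibration is good to about 2 mm. A picture is of the moment at which its call begins: read the wrist's pose just before it. camera_model takes no time and is no camera call; for the wrist camera it gives the pose at the moment of the call.
- arm.sign_off(): hands the job in; it is judged then, once.
The state is a dict: "clock": time; "joints": joint angles; "dq": joint speeds; "joint_efforts": joint torques, N m; "position": TCP position; "ee_rot": TCP orientation; "force": force on the tool from outside, world axes, zero at the start; "ft_torque": the same for the moment, N m; "width": opening from 0.0 (shut) to 1.0 (fully open); "gripper_force": force on a finger pad.
Only numpy, scipy, OpenCV 4.12 (cv2) and the standard library are available. Lean on these libraries where they do the work, as an engineer would, in place of code of your own. Each camera call takes 0.05 s, during which the arm holds its last target. There are 200 camera calls.

## Working session

There is one attempt and no reset: what is moved stays moved. The work goes in short steps, Python scripts to look and compute and a tool call to move; the robot and the scene stay as the last step left them, time stands still between calls to the robot, and variables do not carry over. Pictures are saved under pics/ and viewed, at most 10 in all, crops included, and the job is handed in when it is done.

Besides the shell and the picture viewer there is one more tool, called after "Request:" by a JSON object that holds its "op" and its "data", one argument or row to a line. send_rows: Moves the arm, as the interface text tells. Its arguments: {"type":"object","properties":{"motion":{"type":"string"},"force":{"type":"number"}},"required":["motion"]}

```bash
mkdir -p pics; ls
python3 - <<'E'
from cell import arm
import cv2,numpy as np
for n in("side","top"):
    p,d=arm.get_image(n); cv2.imwrite(f"pics/{n}0.png",p); np.save(f"pics/{n}0.npy",d)
    m=arm.camera_model(n); print(n,{k:np.round(v,4).tolist() for k,v in m.items()})
print(arm.observe())
E
```

```text
pics
side {'fx': 579.8346, 'fy': 579.8346, 'cx': 318.5236, 'cy': 238.334, 'view': [[0.8915, -0.4527, -0.0157, -0.4362], [-0.3185, -0.6017, -0.7325, 0.2318], [0.3221, 0.658, -0.6806, 1.1434], [0.0, 0.0, 0.0, 1.0]]}
top {'fx': 469.2469, 'fy': 469.2469, 'cx': 328.9121, 'cy': 229.1442, 'view': [[0.0235, -0.9997, 0.0047, -0.0032], [-0.9984, -0.0238, -0.0511, 0.5066], [0.0512, -0.0035, -0.9987, 1.0115], [0.0, 0.0, 0.0, 1.0]]}
{'clock': 0.1, 'joints': array([-1.43756972,  0.435167  ,  0.02500356,  1.57399015, -0.01161552,
        1.13398822, -0.07510409]), 'dq': array([-0.0005749 , -0.00136833, -0.00269638, -0.00122491, -0.00070322,
       -0.00019406, -0.00100024]), 'joint_efforts': array([ 2.94188714e-03, -6.69122887e+01,  9.87960398e-01, -3.15144360e+01,
       -6.05118158e-02,  3.73490760e-02,  3.63361607e-05]), 'position': array([0.14600078, 0.60734229, 0.29152139]), 'ee_rot': array([-3.69740188e-01, -3.11971940e+00,  2.20981515e-03]), 'force': array([-0.01710247, -0.70391972, -0.02622811]), 'ft_torque': array([-7.20327837e-05,  4.04120734e-02,  3.19430511e-02]), 'gripper_force': 0.0, 'width': 1.0007448240803776}
```

View pics/side0.png

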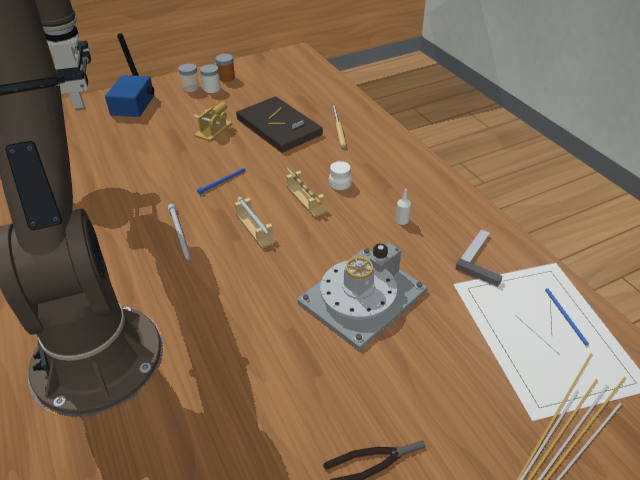

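View pics/top0.png

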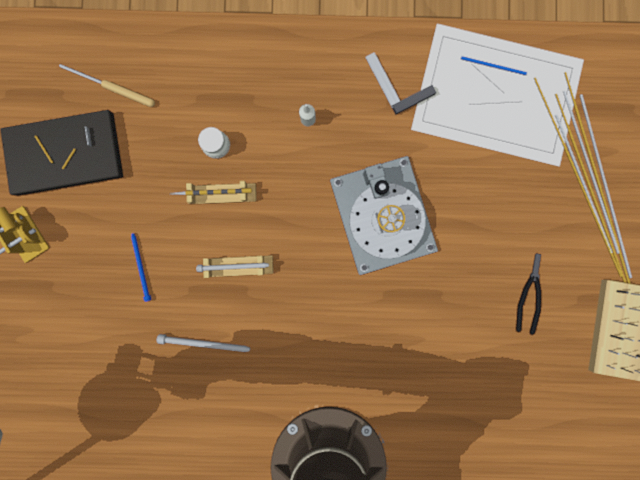

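The top view shows these candidates:
- (235,267): grey bar in a cradle, head at left, plain end at right (-y).
- (203,343): bigger grey bar loose on the bench.
- (140,268) and (493,66): blue bars.
- (220,192): scriber in the other cradle.
- (600,190): thin rods.

I choose (235,267), seen in the side view at (253,220). The table is at top (391,218) with its knob at (381,187). In the side view the knob is at (380,250).

```bash
cat > h.py <<'E'
import numpy as np, cv2
from cell import arm
M={n:arm.camera_model(n) for n in("side","top")}
def ray(m,u,v):
    V=np.array(m["view"]);R,t=V[:3,:3],V[:3,3]
    d=R.T@np.array([(u-m["cx"])/m["fx"],(v-m["cy"])/m["fy"],1]);return -R.T@t,d
def plane(m,u,v,z):
    o,d=ray(m,u,v);return o+d*(z-o[2])/d[2]
def tri(*mu):
    A=np.zeros((3,3));b=np.zeros(3);L=[]
    for m,u,v in mu:
        o,d=ray(m,u,v);d=d/np.linalg.norm(d);P=np.eye(3)-np.outer(d,d);A+=P;b+=P@o;L.append((o,P))
    x=np.linalg.solve(A,b);return x,[round(1e3*np.linalg.norm(P@(x-o)),1) for o,P in L]
def proj(m,p):
    c=np.array(m["view"])@np.append(p,1);return m["fx"]*c[0]/c[2]+m["cx"],m["fy"]*c[1]/c[2]+m["cy"]
E
python3 - <<'E'
import cv2,numpy as np
s=cv2.imread("pics/side0.png");t=cv2.imread("pics/top0.png")
def c(i,x,y,w,h,k): return cv2.resize(i[y:y+h,x:x+w],None,fx=k,fy=k,interpolation=cv2.INTER_CUBIC)
a=c(t,190,245,100,50,4);b=c(s,225,190,60,60,5)[:300,:300]
e=c(t,325,150,125,130,3)[:390,:375];f=c(s,290,235,140,115,3)[:345,:420]
o=np.zeros((600,800,3),np.uint8);o[:200,:400]=a;o[:250,420:720]=b[:250];o[205:595,:375]=e;o[253:598,378:798]=f
cv2.imwrite("pics/crop1.png",o)
E
```

```text
(no output)
```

View pics/crop1.png

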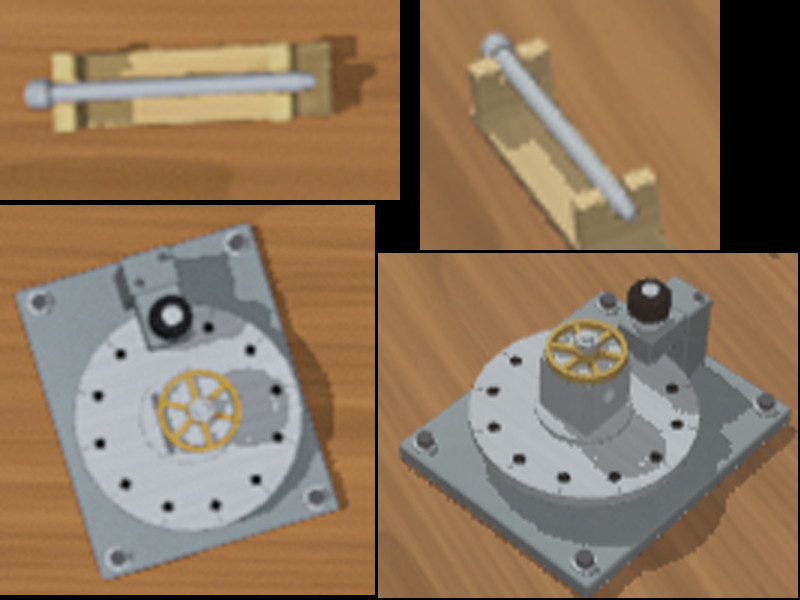

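Run:
```python
from h import *
I={n:cv2.imread(f"pics/{n}0.png") for n in M}
def mask(n,roi,lo,hi):
    x,y,w,h=roi;k=np.zeros(I[n].shape[:2],np.uint8)
    k[y:y+h,x:x+w]=cv2.inRange(cv2.cvtColor(I[n],cv2.COLOR_BGR2HSV),lo,hi)[y:y+h,x:x+w]
    nn,l,s,c=cv2.connectedComponentsWithStats(k);j=1+np.argmax(s[1:,4]);return l==j
def ends(m):
    v,u=np.nonzero(m);p=np.c_[u,v].astype(float);c=p.mean(0);d=np.linalg.svd(p-c,full_matrices=0)[2][0];t=(p-c)@d
    return c,c+d*(t.min()-.5),c+d*(t.max()+.5),len(p)
g=((0,0,110),(179,70,255))
for n,roi in(("top",(190,250,90,35)),("side",(228,190,48,50))):
    e=ends(mask(n,roi,*g));print(n,[np.round(x,1) for x in e])
    if n=="top": T=sorted([e[1],e[2]],key=lambda p:p[0])
    else: S=sorted([e[1],e[2]],key=lambda p:p[0])
for a,b in zip(T,S): print("bar end",tri((M["top"],*a),(M["side"],*b)), plane(M["top"],*a,.037))
P=[]
for nm,lo,hi,r in(("knob",(0,0,0),(179,255,70),{"top":(370,175,25,22),"side":(368,240,26,26)}),("wheel",(14,90,90),(30,255,255),{"top":(372,200,40,40),"side":(340,252,40,40)})):
    q=[]
    for n in("top","side"):
        m=mask(n,r[n],lo,hi).astype(np.uint8)
        h=cv2.convexHull(cv2.findNonZero(m));c=cv2.moments(h);c=(c["m10"]/c["m00"],c["m01"]/c["m00"])
        q.append((M[n],*c));print(nm,n,np.round(c,1),cv2.boundingRect(h))
    print(nm,tri(*q),plane(*q[0],.103 if nm=="knob" else .116),plane(*q[1],.103 if nm=="knob" else .116))
C=[plane(M["top"],u,v,.016)[:2] for u,v in((330,180),(407.7,156.7),(438.3,251.7),(360,275))]
print(np.round(C,3)); 
for i in range(4):
    d=C[(i+1)%4]-C[i];print(np.linalg.norm(d),np.degrees(np.arctan2(d[1],d[0])))
for n,p in(("bottle",(307,112)),("pot",(213,140))):print(n,plane(M["top"],*p,.06))
```

```text
top [array([230.8, 266.4]), array([268.6, 264.5]), array([195.4, 268.2]), np.int64(389)]
side [array([252.2, 214.7]), array([237.6, 196.7]), array([267.8, 234. ]), np.int64(215)]
bar end (array([0.41398325, 0.28999913, 0.03953816]), [np.float64(1.9), np.float64(1.9)]) [0.41564577 0.28990463 0.037     ]
bar end (array([0.42683594, 0.1357398 , 0.03312922]), [np.float64(0.3), np.float64(0.3)]) [0.42719595 0.13515248 0.037     ]
knob top [381.4 187.1] (375, 180, 14, 15)
knob side [380.  250.7] (373, 244, 15, 14)
knob (array([ 0.5876734 , -0.09355365,  0.10321546]), [np.float64(1.0), np.float64(1.0)]) [ 0.58863415 -0.09401162  0.103     ] [ 0.58679163 -0.09310794  0.103     ]
wheel top [390.8 218.2] (377, 205, 28, 27)
wheel side [356.  264.6] (340, 252, 33, 27)
wheel (array([ 0.52301724, -0.11150214,  0.1093825 ]), [np.float64(3.6), np.float64(3.6)]) [ 0.52576396 -0.11209864  0.116     ] [ 0.51618023 -0.11601371  0.116     ]
[[ 0.614  0.009]
 [ 0.67  -0.16 ]
 [ 0.463 -0.23 ]
 [ 0.409 -0.061]]
0.17826769734760345 -71.81511317372686
0.21820329640146902 -161.3798251629242
0.1777374087233541 107.83132141894991
0.21711126959672683 18.763206374079044
bottle [0.7503726  0.06100445 0.06      ]
pot [0.68579896 0.25683705 0.06      ]
```

The top bar crop shows the head at about (198,268) and the tapered plain end at (269,265), so the choice is confirmed. The knob is at (381,187), and the table's x axis lies at about +18.4°. I'll move above the bar.

Request:
{"op": "send_rows", "data": {
  "motion": "0 .0272 -.0363 -.004 0 0 -7.2;0 .0272 -.0363 -.004 0 0 -7.2;0 .0272 -.0363 -.004 0 0 -7.2;0 .0272 -.0363 -.004 0 0 -7.2;0 .0272 -.0363 -.004 0 0 -7.2",
  "force": 40
}}

```text
clock: 0.72
position: [0.2827, 0.4248, 0.2719]
ee_rot: [-1.322, -2.85, 0.001]
force: [-0.0, -0.2, -0.2]
width: 0.999
gripper_force: 0.0
```

Request:
{"op": "send_rows", "data": {
  "motion": "0 .0272 -.0363 -.004 0 0 -7.2;0 .0272 -.0363 -.004 0 0 -7.2;0 .0272 -.0363 -.004 0 0 -7.2;0 .0272 -.0363 -.004 0 0 -7.2;0 .0272 -.0363 -.004 0 0 -7.2"
}}

```text
clock: 1.35
position: [0.4186, 0.2434, 0.252]
ee_rot: [-2.137, -2.302, 0.0]
force: [1.1, -0.4, 0.1]
width: 1.002
gripper_force: 0.0
```

```bash
cat >> h.py <<'E'
from scipy.spatial.transform import Rotation as Ro
def st():
    o=arm.observe();R=Ro.from_rotvec(o["ee_rot"]).as_matrix()
    print("t",o["clock"],"p",np.round(o["position"],4),"yang",np.round(np.degrees(np.arctan2(R[1,1],R[0,1])),2),"z",np.round(R[:,2],4),"F",np.round(o["force"],1),"w",round(o["width"],3),"gf",round(o["gripper_force"],1),"j",np.round(o["joints"],2))
    return o
def wrist(name):
    m=arm.camera_model("wrist");p,d=arm.get_image("wrist");cv2.imwrite(f"pics/{name}.png",p);np.savez(f"pics/{name}.npz",d=d,**m);return m,p
E
python3 - <<'E'
from h import *
st();m,p=wrist("w1");V=np.array(m["view"]);print(-V[:3,:3].T@V[:3,3],V[2,:3])
for q in((.418,.2444,.037),(.427,.1365,.037),(.588,-.0937,.103)):print(proj(m,q))
E
```

```text
t 1.35 p [0.4186 0.2434 0.252 ] yang 4.26 z [-1.e-04 -0.e+00 -1.e+00] F [ 1.1 -0.4  0.1] w 1.002 gf 0.0 j [-0.99  0.25  0.43  1.99 -0.13  0.93 -0.41]
[0.41238768 0.31564406 0.34409986] [ 0.01905109 -0.2665676  -0.96362792]
(np.float64(321.35835323257396), np.float64(217.88184466415933))
(np.float64(322.5133290880798), np.float64(349.52149899548846))
(np.float64(500.9822778492784), np.float64(660.7826461424315))
```

View pics/w1.png

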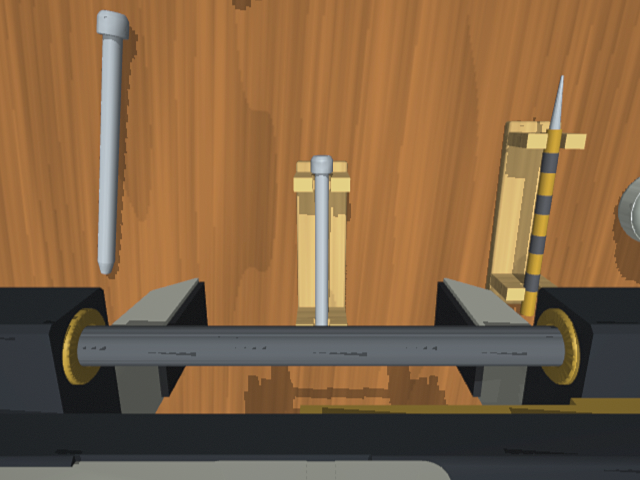

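The wrist view has the chosen bar at (321,157)–(321,325), with the scriber to the right at (545,200) and the larger bar to the left. I'll refine the bar's line and height by triangulating the wrist, top and side views.

Run:
```python
from h import *
z=np.load("pics/w1.npz");m={k:z[k] for k in("fx","fy","cx","cy","view")}
p=cv2.imread("pics/w1.png");k=cv2.inRange(cv2.cvtColor(p,cv2.COLOR_BGR2HSV),(0,0,110),(179,60,255))
pts=[]
for v in range(185,318,6):
    u=np.nonzero(k[v,300:345])[0]+300
    if len(u): pts.append((u.mean(),v,len(u)))
pts=np.array(pts);print(pts[::5])
Q=np.array([plane(m,u,v,.037) for u,v,_ in pts]);f=np.polyfit(Q[:,1],Q[:,0],1);print("x at y=.2434,.14:",np.polyval(f,[.2434,.14]),"bar heading",np.degrees(np.arctan2(-1,-f[0])))
v,u=np.nonzero(k[145:180,305:340]);print("head box",u.min()+305,u.max()+305,v.min()+145,v.max()+145)
hu=(u.min()+u.max())/2+305
# height: bar axis line triangulated: wrist line plane vs top view line
def lp(mm,a,b):
    o,d1=ray(mm,*a);_,d2=ray(mm,*b);n=np.cross(d1,d2);return n/np.linalg.norm(n),o
g=np.polyfit(pts[:,1],pts[:,0],1)
n1,o1=lp(m,(np.polyval(g,190),190),(np.polyval(g,310),310))
n2,o2=lp(M["side"],(237.6,196.7),(267.8,234.)); n3,o3=lp(M["top"],(268.6,264.5),(195.4,268.2))
for nm,(n,o) in{"side":(n2,o2),"top":(n3,o3)}.items():
  for y in(.24,.15):
    A=np.array([n1,n,[0,1,0]]);print(nm,np.linalg.solve(A,[n1@o1,n@o,y]))
print("head top far edge: width px",[int(w) for w in pts[:,2]][::4], "z from width 10mm:", [ (m["fx"]*.010/w) for w in pts[::4,2]])
d=z["d"];print("depth->z of bar top",[ (lambda o,dd: (o+dd*d[int(v),int(u)])[2])(*ray(m,u,v)) for u,v,_ in pts[::5]])
```

```text
[[321.5 185.   14. ]
 [321.5 215.   14. ]
 [321.  245.   13. ]
 [321.  275.   13. ]
 [321.  305.   13. ]]
x at y=.2434,.14: [0.41807478 0.42529137] bar heading -86.00763569400921
head box 311 332 155 179
side [0.41831919 0.24       0.03431685]
side [0.42459232 0.15       0.03537804]
top [ 0.41842538  0.24       -0.01574301]
top [ 0.42474148  0.15       -0.03493831]
head top far edge: width px [14, 14, 14, 13, 13, 13] z from width 10mm: [np.float64(0.3064291294940301), np.float64(0.3064291294940301), np.float64(0.3064291294940301), np.float64(0.33000060099357087), np.float64(0.33000060099357087), np.float64(0.33000060099357087)]
depth->z of bar top [np.float64(0.041125009302868054), np.float64(0.04179707163640434), np.float64(0.04108735466843494), np.float64(0.0416951858775208), np.float64(0.041399340340010915)]
```

Request:
{"op": "send_rows", "data": {
  "motion": "0.5 -.0005 0 -.04 0 0 -.3;0.6 0 0 -.04 0 0 0;0.6 0 0 -.04 0 0 0;0.6 0 0 -.03 0 0 0;0.6 0 0 -.014 0 0 0"
}}

```text
clock: 2.02
position: [0.4167, 0.2443, 0.0867]
ee_rot: [-2.138, -2.301, 0.004]
force: [1.0, -0.4, 0.1]
width: 0.505
gripper_force: 0.0
```

Request:
{"op": "send_rows", "data": {
  "motion": "0.6 0 0 0 0 0 0;1 0 0 0 0 0 0;1 0 0 0 0 0 0;1 0 0 0 0 0 0;1 0 0 0 0 0 0",
  "force": 40
}}

```text
clock: 2.65
position: [0.4179, 0.245, 0.0887]
ee_rot: [2.139, 2.301, 0.002]
force: [0.5, 0.6, 4.9]
width: 0.093
gripper_force: 40.0
```

Run:
```python
from h import *
st()
```

```text
t 2.65 p [0.4179 0.245  0.0887] yang 4.19 z [ 9.e-04  8.e-04 -1.e+00] F [0.5 0.6 4.9] w 0.093 gf 40.0 j [-0.88  0.51  0.32  2.14 -0.3   0.54 -0.26]
```

The grip holds at about 10 mm. I'll lift and carry to a standoff on the hole's +y side, turning +14°, then refine the table's pose from its ring of holes.

Request:
{"op": "send_rows", "data": {
  "motion": "1 0 0 .02 0 0 0;1 0 0 .03 0 0 0;1 0 0 .03 0 0 0;1 0 0 .02 0 0 0;1 0 0 0 0 0 0"
}}

```text
clock: 3.28
position: [0.4181, 0.2451, 0.1894]
ee_rot: [2.139, 2.301, 0.004]
force: [-0.9, -1.3, -1.0]
width: 0.092
gripper_force: 40.0
```

Request:
{"op": "send_rows", "data": {
  "motion": "1 .01 -.035 0 0 0 2.8;1 .01 -.035 0 0 0 2.9;1 .01 -.035 0 0 0 2.9;1 .01 -.035 0 0 0 2.9;1 .01 -.035 0 0 0 2.9"
}}

```text
clock: 3.9
position: [0.4671, 0.0685, 0.1872]
ee_rot: [-1.831, -2.552, 0.002]
force: [1.0, 0.4, -2.1]
width: 0.091
gripper_force: 40.0
```

Run:
```python
from h import *
st()
I={}
for n in M:
    p,_=arm.get_image(n);cv2.imwrite(f"pics/{n}1.png",p);I[n]=p
# holes in plate
cen=np.array([.5263,-.1142,.046])
for n in M:
    g=cv2.cvtColor(cv2.imread(f"pics/{n}0.png"),cv2.COLOR_BGR2GRAY)
    out=[]
    for base in range(12):
        a=np.radians(18.4+30*base);q=cen+.065*np.array([np.cos(a),np.sin(a),0]);u,v=proj(M[n],q);u0,v0=int(round(u)),int(round(v))
        w=g[v0-4:v0+5,u0-4:u0+5].astype(float);k=np.clip(100-w,0,None)
        if k.sum()<80 or w.min()>75: continue
        yy,xx=np.mgrid[-4:5,-4:5];uu,vv=u0+(k*xx).sum()/k.sum(),v0+(k*yy).sum()/k.sum()
        P=plane(M[n],uu,vv,.046);out.append((base,P[0],P[1]))
    out=np.array(out);A=out[:,1:]
    # rigid fit
    mod=.065*np.c_[np.cos(np.radians(30*out[:,0])),np.sin(np.radians(30*out[:,0]))]
    ok=np.ones(len(A),bool)
    for _ in range(5):
        z1=mod[ok]@[1,1j];z2=A[ok]@[1,1j];s=((z2-z2.mean())*np.conj(z1-z1.mean())).sum();th=np.angle(s);c=z2.mean()-np.exp(1j*th)*z1.mean()
        r=abs(A@[1,1j]-(c+np.exp(1j*th)*(mod@[1,1j])));ok=r<max(.0015,1.5*np.median(r))
    print(n,"centre",c,"ang",np.degrees(th),"scale",abs(s)/(abs(z1-z1.mean())**2).sum(),out[:,0],np.round(r*1e3,1))
o=np.zeros((600,800,3),np.uint8)
a=cv2.resize(cv2.imread("pics/side0.png")[250:310,325:405],None,fx=5,fy=5,interpolation=cv2.INTER_CUBIC);o[:300,:400]=a
b=cv2.resize(I["side"][190:310,260:420],None,fx=2.5,fy=2.5,interpolation=cv2.INTER_CUBIC);o[:300,400:]=b
t=cv2.resize(I["top"][170:270,225:425],None,fx=3,fy=3,interpolation=cv2.INTER_CUBIC);o[300:,:600]=t
cv2.imwrite("pics/crop2.png",o)
```

```text
t 3.9 p [0.4671 0.0685 0.1872] yang 18.69 z [-1.5e-03 -5.0e-04 -1.0e+00] F [ 1.   0.4 -2.1] w 0.091 gf 40.0 j [-0.57  0.33  0.4   2.09 -0.18  0.76  0.26]
side centre (0.5250641263087586-0.11337431955115503j) ang 18.39093897465602 scale 0.999530431529009 [ 3.  4.  5.  6.  7.  8.  9. 10. 11.] [0.1 0.3 0.2 0.2 0.2 0.4 0.3 0.2 0.3]
top centre (0.526913663335767-0.11410146703514087j) ang 18.265974774808683 scale 1.000921462006995 [ 0.  1.  2.  3.  4.  5.  6.  7.  8.  9. 10. 11.] [0.5 0.1 0.1 0.2 0.2 0.1 0.1 0.1 0.5 0.2 0.2 0. ]
```

View pics/crop2.png

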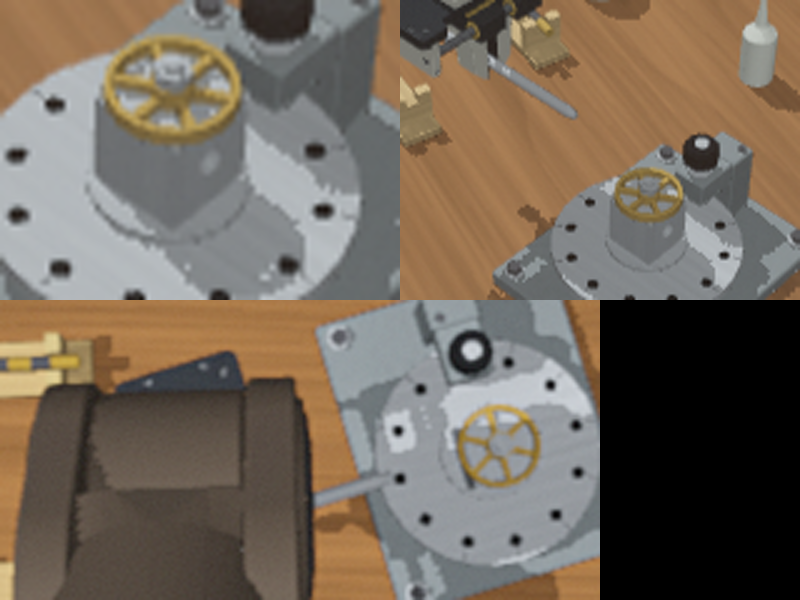

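Crop notes: the bar is held level and its tip shows in side at about (330,237) and in top at about (355,230). The ring of holes fits to about 0.3 mm, giving table centre about (0.526,-0.1137) and angle 18.3°. Next is the held bar's axis from both views, with each camera's bias taken out.

```bash
cat >> h.py <<'E'
TC=np.array([.526,-.1138]);TA=np.radians(18.32)
BIAS={"top":np.array([.0009,-.0003,0]),"side":np.array([-.0009,.0004,0])}
X=np.array([np.cos(TA),np.sin(TA),0]);Y=np.array([-np.sin(TA),np.cos(TA),0]);H=np.array([*TC,.076])
def tab(p): q=np.asarray(p)-H;return np.round(1e3*np.array([q@X,q@Y,q[2]]),1)
def barpix(n,img,seg,hw=9):
    """lateral bar centres along predicted image segment (a->b, from proj), by grey mask"""
    hsv=cv2.cvtColor(img,cv2.COLOR_BGR2HSV);a,b=map(np.array,seg);d=(b-a)/np.linalg.norm(b-a);nn=np.array([-d[1],d[0]])
    out=[]
    s=np.arange(-hw,hw+.1,.25)
    for t in np.arange(0,np.linalg.norm(b-a)+12,1.):
        P=(a+d*t)[None]+s[:,None]*nn;c=cv2.remap(hsv,P[:,0].astype(np.float32)[None],P[:,1].astype(np.float32)[None],cv2.INTER_NEAREST)[0]
        k=(c[:,1]<70)&(c[:,2]>95);out.append((t,k.sum()*.25,(s[k].mean() if k.any() else np.nan)))
    return np.array(out),a,d,nn
E
python3 - <<'E'
from h import *
# predicted: TCP at .4671,.0685,.1872; bar z = TCP-.051
print("mouth side px",proj(M["side"],H-.022*Y+BIAS["side"]))
G=np.array([.4671,.0685,.1362]);D=-Y
for n in M:
    img=cv2.imread(f"pics/{n}1.png");a=proj(M[n],G+D*.045);b=proj(M[n],G+D*.107)
    o,_,d,nn=barpix(n,img,(a,b),7);print(n,a,b);print(np.round(o[::2],2).tolist())
E
```

```text
mouth side px (np.float64(366.73508327480533), np.float64(281.54567616962424))
side (np.float64(308.56468790132806), np.float64(220.92923995365828)) (np.float64(329.73716258967147), np.float64(234.68478664111495))
[[0.0, 5.5, 1.12], [2.0, 3.75, 1.25], [4.0, 5.25, 1.5], [6.0, 4.75, 1.5], [8.0, 4.25, 1.25], [10.0, 4.75, 1.25], [12.0, 4.75, 1.25], [14.0, 5.0, 1.12], [16.0, 4.75, 1.0], [18.0, 4.75, 1.0], [20.0, 5.0, 0.88], [22.0, 4.0, 1.12], [24.0, 4.25, 0.75], [26.0, 3.0, 1.38], [28.0, 0.0, nan], [30.0, 0.0, nan], [32.0, 0.0, nan], [34.0, 0.0, nan], [36.0, 0.0, nan]]
top (np.float64(320.0551244223014), np.float64(238.81194466160093)) (np.float64(350.94156592078366), np.float64(229.39656994282578))
[[0.0, 3.25, 4.88], [2.0, 0.0, nan], [4.0, 0.0, nan], [6.0, 0.0, nan], [8.0, 0.0, nan], [10.0, 3.0, 1.12], [12.0, 5.25, 0.75], [14.0, 5.25, 0.25], [16.0, 4.0, 0.38], [18.0, 5.25, 0.5], [20.0, 5.0, 0.12], [22.0, 5.0, 0.62], [24.0, 5.25, 0.25], [26.0, 7.25, 0.78], [28.0, 14.25, 0.0], [30.0, 14.25, 0.0], [32.0, 14.25, 0.0], [34.0, 14.25, 0.0], [36.0, 14.25, 0.0], [38.0, 11.75, -0.35], [40.0, 11.0, -0.59], [42.0, 14.25, 0.0], [44.0, 14.25, 0.0]]
```

```bash
cat >> h.py <<'E'
def barline(G,imgs,rng,s0=.045,s1=.107,hw=5):
    """imgs name->img; fit line; returns points (table frame mm rel. cross_hole) at s0,s1 along -Y from G"""
    pl=[]
    for n,img in imgs.items():
        a=np.array(proj(M[n],G-Y*s0+BIAS[n]));b=np.array(proj(M[n],G-Y*s1+BIAS[n]));o,a,d,nn=barpix(n,img,(a,b),hw)
        r=o[(o[:,0]>=rng[n][0])&(o[:,0]<=rng[n][1])&(o[:,1]>2)&(o[:,1]<7)];f=np.polyfit(r[:,0],r[:,2],1)
        print(n,"px lateral fit",np.round(f,3),"sd",np.round((r[:,2]-np.polyval(f,r[:,0])).std(),2),"end t",o[o[:,1]>1.5][-1,0],"pred",round(np.linalg.norm(b-a),1))
        p=[a+d*t+nn*np.polyval(f,t) for t in rng[n]]
        o1,d1=ray(M[n],*p[0]);_,d2=ray(M[n],*p[1]);nv=np.cross(d1,d2);pl.append((nv,nv@(o1-BIAS[n])))
    for s in(s0,s1):
        q=G-Y*s;S=np.linalg.solve(np.array([pl[0][0],pl[1][0],Y]),[pl[0][1],pl[1][1],q@Y]);print(s,tab(S),"pred",tab(q))
E
python3 - <<'E'
from h import *
G=np.array([.4671,.0685,.1362])
barline(G,{n:cv2.imread(f"pics/{n}1.png") for n in M},{"side":(6,24),"top":(12,25)})
E
```

```text
side px lateral fit [0.002 0.806] sd 0.19 end t 26.0 pred 25.2
top px lateral fit [0.021 0.443] sd 0.19 end t 44.0 pred 32.3
0.045 [  0.6 146.6  58.5] pred [  1.4 146.6  60.2]
0.107 [-0.8 84.6 60.2] pred [ 1.4 84.6 60.2]
```

Request:
{"op": "send_rows", "data": {
  "motion": "1 0 0 -.02 0 0 -.3;1 0 0 -.02 0 0 0;1 0 0 -.0148 0 0 0;1 .0132 -.0399 -.005 0 0 0;1 0 0 0 0 0 0"
}}

```text
clock: 4.62
position: [0.481, 0.0271, 0.1276]
ee_rot: [1.845, 2.542, -0.003]
force: [-0.9, -0.3, -1.1]
width: 0.093
gripper_force: 40.0
```

Run:
```python
from h import *
o=st();G=o["position"]-[0,0,.051];print("G",tab(G))
I={}
for n in M: I[n],_=arm.get_image(n);cv2.imwrite(f"pics/{n}2.png",I[n])
for n in M:
    a=np.array(proj(M[n],G-Y*.045+BIAS[n]));b=np.array(proj(M[n],G-Y*.107+BIAS[n]));print(n,a,b,np.round(barpix(n,I[n],(a,b),5)[0][::2],1).tolist())
barline(G,I,{"side":(6,23),"top":(12,25)})
o=np.zeros((500,800,3),np.uint8)
o[:480,:400]=cv2.resize(I["side"][210:306,310:390],None,fx=5,fy=5,interpolation=cv2.INTER_CUBIC)
o[:400,400:]=cv2.resize(I["top"][180:260,325:405],None,fx=5,fy=5,interpolation=cv2.INTER_CUBIC);cv2.imwrite("pics/crop3.png",o)
```

```text
t 4.625 p [0.481  0.0271 0.1276] yang 18.04 z [-5.0e-04 -1.7e-03 -1.0e+00] F [-0.9 -0.3 -1.1] w 0.093 gf 40.0 j [-0.44  0.44  0.35  2.12 -0.25  0.63  0.41]
G [  1.6 147.9   0.6]
side [323.24955961 251.17135577] [344.50573714 265.53746025] [[0.0, 4.0, 1.1], [2.0, 5.0, 1.4], [4.0, 4.8, 1.2], [6.0, 4.8, 1.2], [8.0, 4.8, 1.0], [10.0, 5.0, 0.9], [12.0, 4.8, 0.8], [14.0, 5.2, 1.5], [16.0, 4.5, 1.4], [18.0, 6.0, 2.1], [20.0, 6.2, 2.0], [22.0, 7.5, 1.4], [24.0, 10.0, 0.1], [26.0, 7.0, 1.5], [28.0, 3.5, 3.4], [30.0, 3.5, -0.2], [32.0, 4.5, 0.9], [34.0, 5.0, -0.9], [36.0, 0.5, -2.4]]
top [341.02475065 232.9489534 ] [369.94565378 224.13208909] [[0.0, 2.5, 3.9], [2.0, 1.8, 4.2], [4.0, 0.2, 5.0], [6.0, 0.0, nan], [8.0, 0.0, nan], [10.0, 0.0, nan], [12.0, 0.0, nan], [14.0, 0.0, nan], [16.0, 1.0, 4.6], [18.0, 6.5, 1.9], [20.0, 10.2, 0.0], [22.0, 10.2, 0.0], [24.0, 10.2, 0.0], [26.0, 10.2, 0.0], [28.0, 10.2, 0.0], [30.0, 10.2, 0.0], [32.0, 10.2, 0.0], [34.0, 10.2, 0.0], [36.0, 10.2, 0.0], [38.0, 8.5, 0.0], [40.0, 0.8, 1.0], [42.0, 9.5, 0.4]]
side px lateral fit [0.069 0.437] sd 0.27 end t 35.0 pred 25.7
top px lateral fit [-1.    19.875] sd 0.0 end t 42.0 pred 30.2
0.045 [-36.2 102.9  54.9] pred [  1.6 102.9   0.6]
0.107 [ 20.8  40.9 -36.1] pred [ 1.6 40.9  0.6]
```

View pics/crop3.png

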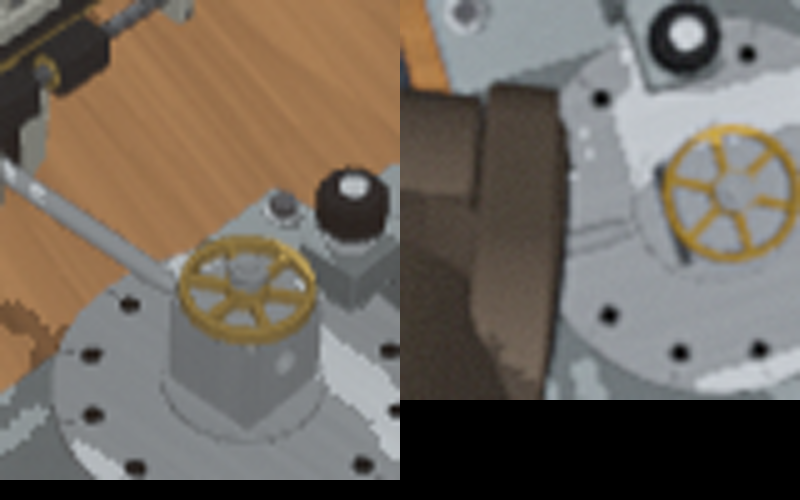

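Run:
```python
from h import *
g=cv2.cvtColor(cv2.imread("pics/top2.png"),cv2.COLOR_BGR2GRAY).astype(float)
print(g[218:236,358:376].astype(int))
G=np.array([.481,.0271,.0766])
for u in(360,364,368,371):
    a,b=[np.array(proj(M["top"],G-Y*s+BIAS["top"])) for s in(.045,.107)];print(u,a[1]+(u-a[0])*(b-a)[1]/(b-a)[0])
```

```text
[[ 65 135 157 156 153 156 155 155 155 157 156 155 156 154 157 155 154 154]
 [ 67 137 159 156 156 155 155 156 156 155 156 156 154 141 144 151 155 156]
 [ 64 138 160 158 156 157 156 155 154 154 153 152 152 138 146 155 156 155]
 [ 66 136 160 155 153 154 154 154 152 153 152 153 152 141 146 155 155 157]
 [ 65 135 159 156 155 154 153 152 151 154 154 155 154 136 145 156 155 153]
 [ 74 137 157 153 154 154 154 148 145 144 141 142 148 133 143 154 153 153]
 [ 87 142 159 149 147 143 142 132 128 128 124 128 140 145 142 148 155 153]
 [ 79 134 145 134 126 123 127 133 138 143 141 142 145 151 132 141 155 155]
 [ 75 118 129 128 136 141 145 147 152 148 145 140 136 141 140 143 155 157]
 [ 96 135 146 147 148 152 152 149 147 140 136 138 134 143 154 145 149 155]
 [105 147 154 151 149 145 141 138 133 135 141 148 154 155 156 149 144 151]
 [103 140 146 139 135 134 137 139 138 147 156 156 154 154 153 147 129 136]
 [ 93 127 140 139 137 142 151 155 155 158 157 155 154 153 154 153 139 132]
 [107 139 151 156 157 156 155 155 154 155 153 153 154 154 154 155 153 146]
 [135 159 158 156 156 155 154 154 153 155 154 155 155 156 154 155 154 155]
 [137 159 157 154 152 154 155 153 155 155 152 156 154 153 153 157 155 155]
 [134 156 154 154 155 153 154 153 156 155 155 155 156 154 155 155 156 154]
 [137 158 156 154 154 156 156 153 155 156 154 155 154 153 154 153 154 154]]
360 227.16805921152798
364 225.94861330728875
368 224.72916740304956
371 223.81458297487015
```

The bar's axis is at table x ≈ 0 and z ≈ -1 mm, within tolerance for the 6 mm tip. I'll raise it slightly and insert slowly while watching the forces.

Request:
{"op": "send_rows", "data": {
  "motion": "1 .0017 -.0051 .0006 0 0 .2;1 .0017 -.0051 0 0 0 0;1 .0017 -.0051 0 0 0 0;1 .0017 -.0051 0 0 0 0;1 .0017 -.0051 0 0 0 0"
}}

```text
clock: 5.35
position: [0.4894, 0.0039, 0.1291]
ee_rot: [1.836, 2.549, 0.0]
force: [-0.6, -0.6, -1.1]
width: 0.094
gripper_force: 40.0
```

Request:
{"op": "send_rows", "data": {
  "motion": "1 .001 -.0029 0 0 0 0;1 .001 -.0029 0 0 0 0;1 .001 -.0029 0 0 0 0;1 .001 -.0029 0 0 0 0;1 0 0 0 0 0 0"
}}

```text
clock: 5.98
position: [0.4933, -0.0075, 0.1291]
ee_rot: [1.836, 2.549, 0.0]
force: [0.9, -1.0, -1.3]
width: 0.091
gripper_force: 40.0
```

Run:
```python
from h import *
o=st();print("G",tab(o["position"]-[0,0,.051]),o["ft_torque"])
```

```text
t 5.975 p [ 0.4933 -0.0075  0.1291] yang 18.46 z [ 1.e-04 -1.e-04 -1.e+00] F [ 0.9 -1.  -1.3] w 0.091 gf 40.0 j [-0.36  0.45  0.35  2.09 -0.25  0.64  0.49]
G [  2.4 111.1   2.1] [-0.03630507  0.06614204  0.03144706]
```

Already 18 mm inside with no contact force. Continuing with small corrections.

Request:
{"op": "send_rows", "data": {
  "motion": "1 .0008 -.0049 -.0004 0 0 -.1;1 .0017 -.0051 0 0 0 0;1 .0017 -.0051 0 0 0 0;1 .0017 -.0051 0 0 0 0;1 .0017 -.0051 0 0 0 0"
}}

```text
clock: 6.6
position: [0.501, -0.033, 0.1286]
ee_rot: [1.838, 2.548, 0.0]
force: [-0.4, -0.5, -1.0]
width: 0.091
gripper_force: 40.0
```

Request:
{"op": "send_rows", "data": {
  "motion": "1 .0017 -.0051 0 0 0 0;1 .0017 -.0051 0 0 0 0;1 .0017 -.0051 0 0 0 0;1 .0017 -.0051 0 0 0 0;1 0 0 0 0 0 0"
}}

```text
clock: 7.22
position: [0.5078, -0.0535, 0.1286]
ee_rot: [1.839, 2.547, -0.0]
force: [0.0, -1.0, -1.7]
width: 0.095
gripper_force: 40.0
```

Run:
```python
from h import *
o=st();print("G",tab(o["position"]-[0,0,.051]),o["ft_torque"])
```

```text
t 7.225 p [ 0.5078 -0.0535  0.1286] yang 18.34 z [ 1.e-04 -2.e-04 -1.e+00] F [ 0.  -1.  -1.7] w 0.095 gf 40.0 j [-0.26  0.47  0.35  2.05 -0.26  0.66  0.58]
G [ 1.6 63.   1.6] [-0.1259969   0.05180711  0.03543735]
```

Request:
{"op": "send_rows", "data": {
  "motion": "1 .0017 -.0051 0 0 0 0;1 .0017 -.0051 0 0 0 0;1 .0017 -.0051 0 0 0 0;1 .0017 -.0051 0 0 0 0;1 .0014 -.0042 0 0 0 0"
}}

```text
clock: 7.85
position: [0.5154, -0.0764, 0.1285]
ee_rot: [-1.836, -2.546, -0.001]
force: [-5.4, 14.1, 6.1]
width: 0.092
gripper_force: 47.6
```

Run:
```python
from h import *
o=st();print("G",tab(o["position"]-[0,0,.051]),o["ft_torque"])
p,_=arm.get_image("side");cv2.imwrite("pics/side3.png",p)
cv2.imwrite("pics/crop4.png",cv2.resize(p[190:340,280:440],None,fx=4,fy=4,interpolation=cv2.INTER_CUBIC))
```

```text
t 7.85 p [ 0.5154 -0.0764  0.1285] yang 18.42 z [-0.0016  0.0022 -1.    ] F [-5.4 14.1  6.1] w 0.092 gf 47.6 j [-0.21  0.49  0.35  2.02 -0.26  0.68  0.62]
G [ 1.7 38.8  1.5] [ 2.51664021  0.86330309 -0.0798953 ]
```

View pics/crop4.png

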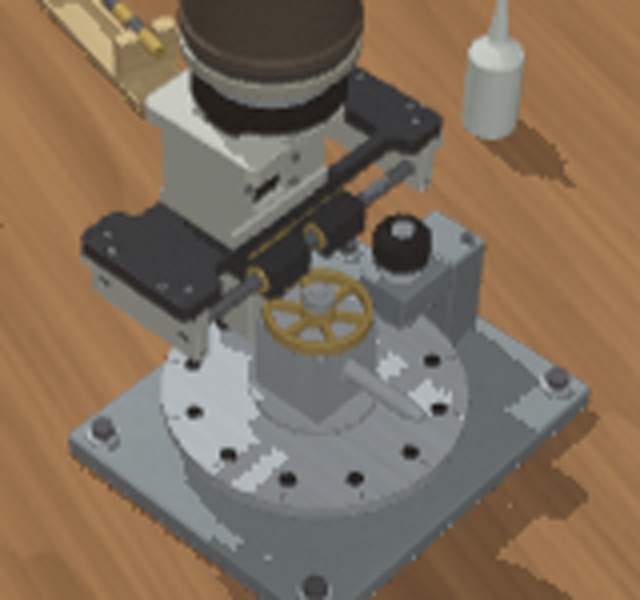

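The side crop shows the bar through the head, sticking out the far side at crop (415,410). A finger now touches near the head with 14 N. I'll back off a bit, let go, regrip nearer the button and push it deeper.

Request:
{"op": "send_rows", "data": {
  "motion": "1 -.0008 .0024 0 0 0 0;1 0 0 0 0 0 0;.7 0 0 0 0 0 0;.7 0 0 0 0 0 0;.7 0 0 0 0 0 0"
}}

```text
clock: 8.52
position: [0.5151, -0.0753, 0.1287]
ee_rot: [1.838, 2.547, 0.0]
force: [-0.5, 0.5, 0.1]
width: 0.292
gripper_force: 0.0
```

Request:
{"op": "send_rows", "data": {
  "motion": ".7 -.0025 .0074 0 0 0 0;.7 -.0025 .0074 0 0 0 0;.7 -.0012 .0037 0 0 0 0;1 0 0 0 0 0 0;1 0 0 0 0 0 0"
}}

```text
clock: 9.15
position: [0.5089, -0.0568, 0.1287]
ee_rot: [1.838, 2.547, 0.0]
force: [-0.5, -0.5, 0.8]
width: 0.129
gripper_force: 0.0
```

Run:
```python
from h import *
o=st();print("G",tab(o["position"]-[0,0,.051]),o["ft_torque"])
```

```text
t 9.15 p [ 0.5089 -0.0568  0.1287] yang 18.38 z [ 2.e-04 -1.e-04 -1.e+00] F [-0.5 -0.5  0.8] w 0.129 gf 0.0 j [-0.25  0.47  0.35  2.04 -0.26  0.66  0.58]
G [ 1.7 59.5  1.7] [-0.09156144  0.03898554  0.0049198 ]
```

Request:
{"op": "send_rows", "data": {
  "motion": "1 0 0 0 0 0 0;1 0 0 0 0 0 0;1 .0016 -.0047 0 0 0 0;1 .0016 -.0047 0 0 0 0;1 .0016 -.0047 0 0 0 0"
}}

```text
clock: 9.78
position: [0.5138, -0.0712, 0.1286]
ee_rot: [1.838, 2.548, 0.0]
force: [0.0, 1.9, 0.7]
width: 0.094
gripper_force: 40.0
```

Run:
```python
from h import *
o=st();print("G",tab(o["position"]-[0,0,.051]),o["ft_torque"])
```

```text
t 9.775 p [ 0.5138 -0.0712  0.1286] yang 18.37 z [ 0.e+00  1.e-04 -1.e+00] F [0.  1.9 0.7] w 0.094 gf 40.0 j [-0.22  0.48  0.35  2.03 -0.26  0.67  0.61]
G [ 1.8 44.3  1.6] [0.19048166 0.1185666  0.00509611]
```

Now letting go, lifting straight up, then turning -90° above the knob.

Request:
{"op": "send_rows", "data": {
  "motion": ".7 0 0 0 0 0 0;.65 0 0 0 0 0 0;.6 0 0 0 0 0 0;.6 0 0 .03 0 0 0;.6 0 0 .04 0 0 0"
}}

```text
clock: 10.4
position: [0.5129, -0.0706, 0.1987]
ee_rot: [-1.837, -2.546, 0.002]
force: [0.5, -0.2, -0.2]
width: 0.397
gripper_force: 0.0
```

Request:
{"op": "send_rows", "data": {
  "motion": ".4 0 0 .03 0 0 -10;.3 .018 -.005 0 0 0 -10;.3 .019 -.005 0 0 0 -10;.3 .019 -.006 0 0 0 -10;.3 .019 -.006 0 0 0 -10"
}}

```text
clock: 11.02
position: [0.5892, -0.0927, 0.2286]
ee_rot: [-2.747, -1.525, -0.0]
force: [0.3, 1.1, -0.4]
width: 0.701
gripper_force: 0.0
```

Request:
{"op": "send_rows", "data": {
  "motion": ".3 0 0 0 0 0 -10;.3 0 0 0 0 0 -10;.3 0 0 0 0 0 -10;.3 0 0 0 0 0 -10;.3 0 0 0 0 0 0"
}}

```text
clock: 11.65
position: [0.5886, -0.0924, 0.2284]
ee_rot: [3.1, 0.504, -0.001]
force: [1.0, -0.1, -0.1]
width: 0.702
gripper_force: 0.0
```

Run:
```python
from h import *
o=st();print("TCP tab",tab(o["position"]))
m,w=wrist("w2");print("knob wrist",proj(m,H+.065*X+[0,0,.027]))
for n in M:
    p,_=arm.get_image(n);cv2.imwrite(f"pics/{n}4.png",p)
    if n=="side": c=cv2.resize(p[210:340,290:450],None,fx=2.5,fy=2.5)
o=np.zeros((480,800,3),np.uint8);o[:325,:400]=c;o[:300,400:]=cv2.resize(w,(400,300));cv2.imwrite("pics/crop5.png",o)
```

```text
t 11.65 p [ 0.5886 -0.0924  0.2284] yang -71.53 z [-6.e-04 -5.e-04 -1.e+00] F [ 1.  -0.1 -0.1] w 0.702 gf 0.0 j [-0.48  0.54  0.81  1.77 -0.46  1.03 -0.74]
TCP tab [ 66.1   0.6 152.4]
knob wrist (np.float64(323.24554377940876), np.float64(257.21675500474055))
```

View pics/crop5.png

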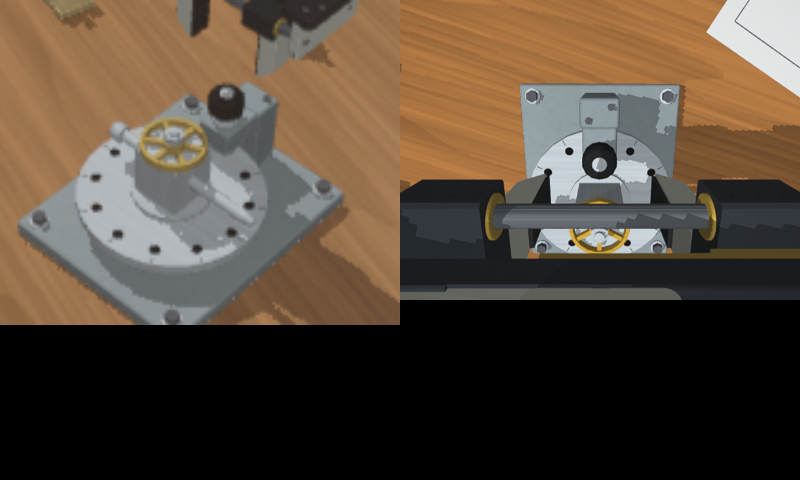

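Run:
```python
from h import *
z=np.load("pics/w2.npz");m={k:z[k] for k in("fx","fy","cx","cy","view")}
g=cv2.cvtColor(cv2.imread("pics/w2.png"),cv2.COLOR_BGR2GRAY)
k=np.zeros_like(g);k[220:295,280:360]=(g[220:295,280:360]<60)*255
n,l,s,c=cv2.connectedComponentsWithStats(k);j=1+np.argmax(s[1:,4]);h=cv2.convexHull(cv2.findNonZero((l==j).astype(np.uint8)));(u,v),r=cv2.minEnclosingCircle(h)
print(s[j],u,v,r);P=plane(m,u,v,.105);print(P,tab(P),tab(arm.observe()["position"]))
T=cv2.imread("pics/top0.png")
o1,d1=ray(M["top"],381.4,187.1);print("tri",tri((m,u,v),(M["top"],381.4,187.1)))
```

```text
[ 292  227   55   60 2117] 319.0 256.5614013671875 29.561500549316406
[ 0.58796928 -0.09090214  0.105     ] [66.   2.3 29. ] [ 66.1   0.4 152.6]
tri (array([ 0.58821886, -0.09217975,  0.1060607 ]), [np.float64(1.4), np.float64(1.4)])
```

The wrist picture shows the knob at (319,257), about 1.5 mm to table +y. The crop shows the bar through the head with its button at crop (120,130) and its far end at (250,215). Descending.

Request:
{"op": "send_rows", "data": {
  "motion": ".4 -.0003 .001 -.02 0 0 0;.4 0 0 -.02 0 0 0;.4 0 0 -.018 0 0 0;.4 0 0 -.0104 0 0 0;.4 0 0 -.005 0 0 0"
}}

```text
clock: 12.42
position: [0.5883, -0.0919, 0.1548]
ee_rot: [-3.101, -0.502, 0.001]
force: [0.9, -0.3, 0.1]
width: 0.599
gripper_force: 0.0
```

Request:
{"op": "send_rows", "data": {
  "motion": ".4 0 0 0 0 0 0;1 0 0 0 0 0 0;1 0 0 0 0 0 0;1 0 0 0 0 0 0;1 0 0 0 0 0 0",
  "force": 50
}}

```text
clock: 13.05
position: [0.5884, -0.0916, 0.1555]
ee_rot: [-3.101, -0.502, -0.001]
force: [-0.6, 0.5, 2.5]
width: 0.307
gripper_force: 50.0
```

Run:
```python
from h import *
o=st();print("TCP",tab(o["position"]),o["ft_torque"])
```

```text
t 13.05 p [ 0.5884 -0.0916  0.1555] yang -71.6 z [ 3.e-04  3.e-04 -1.e+00] F [-0.6  0.5  2.5] w 0.307 gf 50.0 j [-0.43  0.63  0.74  1.84 -0.54  0.89 -0.68]
TCP [66.3  1.5 79.5] [0.17420917 0.32802252 0.00762211]
```

Request:
{"op": "send_rows", "data": {
  "motion": "1 0 0 .003 0 0 0;1 0 0 .003 0 0 0;1 0 0 .003 0 0 0;1 0 0 .002 0 0 0;1 0 0 0 0 0 0"
}}

```text
clock: 13.68
position: [0.5884, -0.0916, 0.1662]
ee_rot: [-3.101, -0.502, -0.0]
force: [4.7, 0.1, -12.7]
width: 0.314
gripper_force: 50.0
```

Request:
{"op": "send_rows", "data": {
  "motion": "1 0 0 .001 0 0 0;1 0 0 .001 0 0 0;1 0 0 .001 0 0 0;1 0 0 0 0 0 0;1 0 0 0 0 0 0"
}}

```text
clock: 14.3
position: [0.5884, -0.0916, 0.169]
ee_rot: [-3.101, -0.502, 0.0]
force: [5.4, 0.6, -13.5]
width: 0.307
gripper_force: 50.0
```

Request:
{"op": "send_rows", "data": {
  "motion": "1 0 0 .0005 0 0 0;1 0 0 .0005 0 0 0;1 0 0 0 0 0 0;1 0 0 0 0 0 0",
  "force": 60
}}

```text
clock: 14.8
position: [0.5884, -0.0916, 0.1697]
ee_rot: [3.101, 0.502, -0.0]
force: [7.1, -0.1, -17.7]
width: 0.308
gripper_force: 60.0
```

Run:
```python
from h import *
o=st();print("TCP",tab(o["position"]),o["ft_torque"])
I={}
for n in M:
    p,_=arm.get_image(n);cv2.imwrite(f"pics/{n}5.png",p);I[n]=p
o=np.zeros((480,800,3),np.uint8);o[:480,:]=cv2.resize(I["side"][200:320,280:480],None,fx=4,fy=4,interpolation=cv2.INTER_CUBIC);cv2.imwrite("pics/crop6.png",o)
```

```text
t 14.8 p [ 0.5884 -0.0916  0.1697] yang -71.61 z [-2.e-04 -2.e-04 -1.e+00] F [  7.1  -0.1 -17.7] w 0.308 gf 60.0 j [-0.44  0.61  0.76  1.83 -0.52  0.91 -0.69]
TCP [66.2  1.5 93.7] [-0.16737274 -1.30257824  0.01575332]
```

View pics/crop6.png

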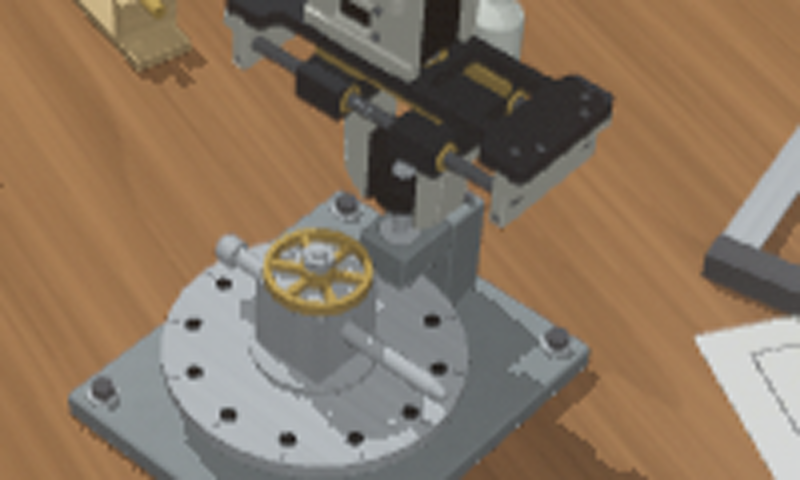

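The knob is held up. Travel is 14.2 mm and the force has risen past the spring's 14 N to 17.7 N, so it is at the stop. The bar sticks out on both sides. I'll hold briefly to check it's steady, then hand in.

Request:
{"op": "send_rows", "data": {
  "motion": "1 0 0 0 0 0 0;1 0 0 0 0 0 0;1 0 0 0 0 0 0;1 0 0 0 0 0 0;1 0 0 0 0 0 0"
}}

```text
clock: 15.52
position: [0.5884, -0.0916, 0.1697]
ee_rot: [3.101, 0.502, -0.0]
force: [8.2, 0.2, -17.5]
width: 0.307
gripper_force: 60.0
```

Run:
```python
from h import *
o=st()
if o["force"][2]<-14.2 and o["position"][2]>.169: print(arm.sign_off())
```

```text
t 15.525 p [ 0.5884 -0.0916  0.1697] yang -71.6 z [-2.e-04 -3.e-04 -1.e+00] F [  8.2   0.2 -17.5] w 0.307 gf 60.0 j [-0.44  0.61  0.76  1.83 -0.52  0.91 -0.69]
the job is handed in; nothing more can be done
None
```

The job is handed in at about 15.5 s: the tommy bar is through the head and released, sticking out about 60 mm on the far side by my estimate, and the arm is still holding the plunger knob up at its stop.

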